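# Set the slicing guide to the gauge spacer, slack taken up

## Task

Set the slicing guide to the thickness of the dark wooden spacer: slide the stop back by its red knob, stand the spacer upright on the bed between the fence and the stop and let go of it, then bring the stop up with the knob until it nips the spacer lightly against the fence with about 5 N. The knob has lost motion, so the last movement must be towards the fence, with the slack taken up that way when you let go; do not squeeze the spacer hard, and leave the salt shaker, garlic and lemon where they are.

Things in the scene. Friction and masses are not known exactly. Their poses are not given: they have to be found in the camera images.
- guide: slicing guide fixed to the worktop: wooden bed 100 (x) x 300 (y) x 18 mm high; origin: centre of its underside, z up. Steel fence bolted on it: plate 80 mm wide, 40 mm above the bed, working face at y = 80 mm, give or take 4 mm (bolt slots), looking to -y; +y = towards the fence. The stop slides along y from the -y side. Rails 8 mm high at x = +-43 mm, y = -145 to +25 mm; bed else flat
- stop (a joint): position of the sliding stop (grey block 74 x 60 mm, top 55 mm above the worktop), m: 0 fully open, 0.064 fully up towards the fence. Gap between fence and unpressed shoe = 70 (+-4) mm minus this. A friction brake holds it: about 9 N drags it either way, and it stays where left. It starts with the gap narrower than the spacer
- knob (a joint): place of the red knob in its slot in the stop, m: 0 to 0.010. In between it slides loose (about 1 N) without taking the stop along; at 0.010 it bears on the slot's front end and pushes the stop towards the fence, at 0 it pulls the stop back. Slack taken up towards the fence = within 2 mm of 0.010. Starts anywhere
- knob_grip (a point): grip point in the middle of the red knob, about 85 mm above the worktop. The knob is a rounded upright block 20 mm (guide x) x 26 mm (guide y) x 40 mm, from 61 to 101 mm above the worktop, with the guide's axes; pinch it across guide x
- shoe: sprung aluminium plate on the stop's front, 56 (x) x 8 (y) x 34 mm, axes of the guide; origin at its lower edge in mid thickness, its face 4 mm on towards the fence. It yields 1 mm per 6 N (14 mm at most). Pushing the knob with the spacer nipped takes about 9 N plus the nip; let go, the brake holds a nip below 9 N
- spacer: loose gauge spacer of dark wood with a brass band, standing upright: 46 mm (its x) x 24 mm (its y, the thickness that is gauged) x 60 mm high, 0.12 kg; origin at the centre of its underside
- salt: salt shaker, 44 mm across, 90 mm high, origin at the centre of its underside; leave alone
- garlic: garlic bulb, 56 mm; leave alone
- lemon: lemon, 83 x 58 x 58 mm; leave alone
Things that resemble listed ones, but are neither listed nor needed, are in the scene too. What is meant by the spacer is not orange, and is the smaller of those in its own colour.

How it is judged:
On the way:
1. the spacer stands upright on the bed between fence and stop, let go, the stop not yet pressing it (z of spacer in the frame of guide between 0.015 and 0.021 m and x of spacer in the frame of guide between -0.018 and 0.018 m and y of spacer in the frame of guide between 0.015 and 0.075 m and angle between spacer's own z axis and vertical below 0.1 rad and contact force between spacer and the fingers below 0.1 N and contact force between spacer and shoe below 1 N), for 0.2 s.
At the end, for the whole second after the job is handed in: Spacer upright on the bed (0.1 rad, within 18 mm of its middle line), square across the gap (0.1 rad) and against the fence; the shoe presses it with 2 to 8 N; the knob is within 2 mm of the front end of its slot (slack taken up towards the fence); all at rest (contact force between spacer and shoe between 2 and 8 N and value of joint knob above 0.008 m and z of spacer in the frame of guide between 0.015 and 0.021 m and x of spacer in the frame of guide between -0.018 and 0.018 m and y of spacer in the frame of guide between 0.062 and 0.074 m and angle between spacer's own z axis and vertical below 0.1 rad and angle between the y axis of spacer and the y axis of guide, either way round below 0.1 rad and linear speed of spacer below 0.01 m/s); the robot touches nothing.
It fails at once if the spacer is squeezed by the stop with more than 12 N (contact force between spacer and shoe above 12 N).
It fails at once if the salt shaker, garlic or lemon is moved by more than 3 cm (distance of any of salt, garlic, lemon from where it was at the start of the episode above 0.03 m).
It also fails if it takes over 70 s, if anything falls off the work surface, if the arm or the gripper's body presses on something with over 40 N, if the wrist force passes 120 N, or if a joint passes its speed limit or range.

## Robot

A 7-joint arm with a two-finger parallel gripper is mounted at the origin on a cart in front of the work surface, level with it; the furniture and walls round the work are solid. World frame = base frame: x ahead of the robot, y to its left, z up, the work surface at z = 0. Lengths are in m, angles in rad, forces in N, time in s.
With the tool pointing down it reaches from about 0.4 to 0.85 m from the base axis. Payload 10.4 kg.
Tool frame: the origin (TCP) lies between the finger pads; the fingertips stand 11 mm ahead of it and the grasp point (between the pads) lies 8 mm behind it (finger_overhang is the distance from the TCP to the fingertips, in m); z points along the fingers, y is the direction in which the jaws open and shut (so a half turn about z gives the same grasp; the last joint's range is limited). The gripper opens to 87 mm and grips with 3 to 60 N. Pads are 19 mm wide; open, the fingers measure 117 mm over their backs; the gripper's body (75 mm by 190 mm) begins 51 mm behind the grasp point.
Start: joints at [-1.205, 0.332, -0.065, 1.46, 0.022, 1.35, -0.088], TCP at [0.237, 0.578, 0.234] pointing down, gripper open.
Joint ranges: [-2.6, 2.6], [-0.5, 2.12], [-1.47, 1.34], [0.16, 2.42], [-1.27, 4.41], [0.06, 2.06], [-2.6, 2.6]. Speed limits (rad/s): [2.22, 2.22, 2.79, 2.79, 3.14, 3.14, 3.14].

## Interface

Orientations are given as a rotation vector (axis times angle).
In Python, from cell import * gives the robot as it stands.
- The arm moves only by the tool apply_moves, never from a script. Its argument "commands" is a list that holds one entry, the list of rows, each a list of 4 numbers: the shift along the tool's x, y, z in mm, then the turn about the tool's z in degrees. In form: [[[dx, dy, dz, roll], ...]]. A call has 1 to 20 rows; each row is the pose to reach, as a shift and turn from the pose commanded when the call began, along the tool's axes at that moment; what a row does not reach only later rows make up. A row lasts 1/10 s, in which the tool goes at most 50 mm and 8.59 degrees, less where a joint would pass 70% of its speed; a pose out of reach is approached as far as the arm can. A call with a gripper value outside its range is refused whole. "fingers" is the finger opening in mm, from 0 to 87, set as the call begins (left out, the last holds). The fingers move at their own pace and stop on an object; "grip_force" is the grip in N (left out, the last holds). Time passes only in rows, so rows that repeat a pose let the fingers close. It gives the time, the measured TCP pose, the force and the opening at its end, in the units of the state.
- observe(): the state, without advancing time (a new reading comes with each control period).
- grab_frame(name): name is "scene" or "top" or "wrist"; returns a dict with "pixels" (480x640x3 uint8, red, green, blue), "mtx" (3x3 intrinsics, pixels), "pose" (4x4, takes a point from camera to world coordinates). Camera axes: x right, y down, z forward; pixel columns grow to the right and rows downward; lengths in m; the calibration is good to about 2 mm. A picture is of the moment at which its call begins. There is no depth.
- sign_off(): hands the job in, once; it reports no verdict.
The state is a dict: "clock": time; "q": joint angles; "joint_velocities": joint speeds; "joint_torque": joint torques, N m; "position": TCP position; "eef_rot": TCP orientation; "wrist_force": force on the tool from outside, world axes, zero at the start; "moment": the same for the moment, N m; "finger_gap": finger opening in m.
Only numpy, scipy, OpenCV 4.12 (cv2) and the standard library are available. Lean on these libraries where they do the work, as an engineer would, in place of code of your own. Each camera call takes 0.05 s, during which the arm holds its last target.

## Working session

There is one attempt and no reset: what is moved stays moved. The work goes in short steps, Python scripts to look and compute and a tool call to move; the robot and the scene stay as the last step left them, time stands still between calls to the robot, and variables do not carry over. Pictures are saved under pics/ and viewed, and the job is handed in when it is done.

Besides the shell and the picture viewer there is one more tool, called after ">>>" by a JSON object that holds its "method" and its "body". apply_moves: Moves the arm, as the interface text tells. Its arguments: {"type":"object","properties":{"commands":{"type":"array","items":{"type":"array","items":{"type":"array","items":{"type":"number"}}}},"fingers":{"type":"number"},"grip_force":{"type":"number"}},"required":["commands"]}

```bash
mkdir -p pics; ls
python3 - <<'E'
from cell import *
import cv2
s=observe();print(s)
for n in("scene","top","wrist"):
    f=grab_frame(n);cv2.imwrite(f"pics/{n}0.png",f["pixels"][:,:,::-1]);print(n,f["mtx"],f["pose"])
E
```

```text
pics
{'clock': 0.0, 'q': array([-1.20461545,  0.33287961, -0.06468265,  1.46096405,  0.02160098,
        1.34987067, -0.08850268]), 'joint_velocities': array([-0.00010026, -0.00092856, -0.00023763, -0.00166619, -0.00085612,
       -0.00032353, -0.0012966 ]), 'joint_torque': array([-1.95089800e-03, -6.23261976e+01,  2.32082012e-02, -3.89903641e+01,
       -6.15664618e-02,  3.97323340e-02,  1.65340803e-04]), 'position': array([0.23678613, 0.57800642, 0.23273819]), 'eef_rot': array([-6.06813117e-01, -3.08222237e+00,  2.21718504e-03]), 'wrist_force': array([ 0.00851843, -0.26403747, -0.21022672]), 'moment': array([ 0.05814736, -0.01945308,  0.01270608]), 'finger_gap': 0.08684013099253382}
scene [[596.44477064   0.         321.6391607 ]
 [  0.         596.44477064 240.95117011]
 [  0.           0.           1.        ]] [[ 0.68611134 -0.52845708  0.49998434 -0.14876473]
 [-0.72748755 -0.49497105  0.47514789 -0.66310914]
 [-0.0036175  -0.68973674 -0.7240512   1.06588108]
 [ 0.          0.          0.          1.        ]]
top [[582.16005254   0.         311.86505998]
 [  0.         582.16005254 244.22031393]
 [  0.           0.           1.        ]] [[ 0.01472538 -0.99449572  0.10373734  0.39154257]
 [-0.99950464 -0.01752627 -0.02614017 -0.02042518]
 [ 0.02781441 -0.10330103 -0.99426116  1.33508635]
 [ 0.          0.          0.          1.        ]]
wrist [[408.67539908   0.         319.58278826]
 [  0.         408.67539908 240.74751519]
 [  0.           0.           1.        ]] [[ 3.78571691e-01  8.84329123e-01  2.73213245e-01  1.60882873e-01]
 [ 9.25571489e-01 -3.61401079e-01 -1.12723908e-01  6.09758626e-01]
 [-9.45473479e-04  2.95552470e-01 -9.55326040e-01  3.83140600e-01]
 [ 0.00000000e+00  0.00000000e+00  0.00000000e+00  1.00000000e+00]]
```

View pics/scene0.png

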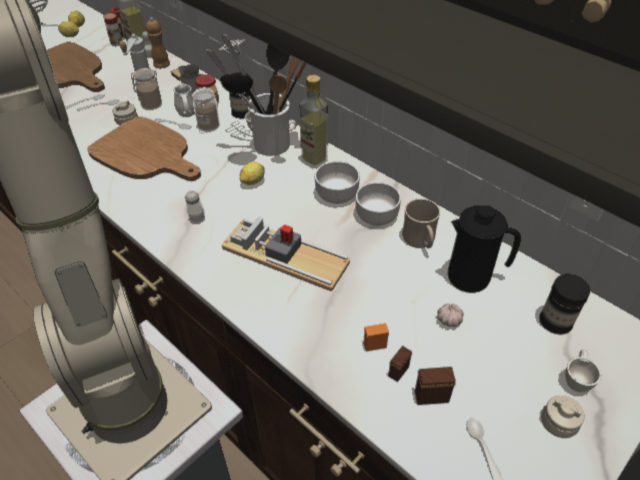

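View pics/top0.png

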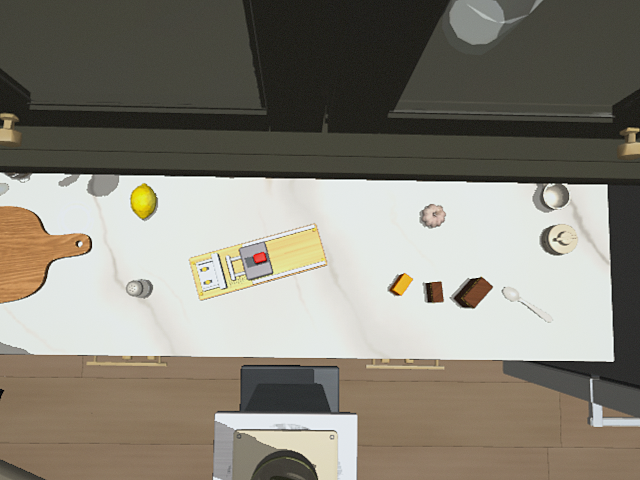

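The top view shows the guide's fence on the left at (208,272) and its red knob at (260,258). The orange block is at (401,284), the small dark spacer at (433,292) and the larger dark block at (474,292). Salt is at (138,288), the lemon at (144,201) and the garlic at (432,215).

Run:
```python
import cv2,numpy as np
t=cv2.imread('pics/top0.png');s=cv2.imread('pics/scene0.png')
a=cv2.resize(t[215:310,180:340],(800,475),interpolation=cv2.INTER_CUBIC)
b=cv2.resize(t[260:320,380:500],(800,400),interpolation=cv2.INTER_CUBIC)
c=cv2.resize(s[210:295,215:355],(800,486),interpolation=cv2.INTER_CUBIC)
d=cv2.resize(s[315:410,355:460],(660,597),interpolation=cv2.INTER_CUBIC)
for n,i in zip('abcd',(a,b,c,d)): cv2.imwrite(f'pics/crop_{n}.png',i)
```

```text
(no output)
```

View pics/crop_a.png

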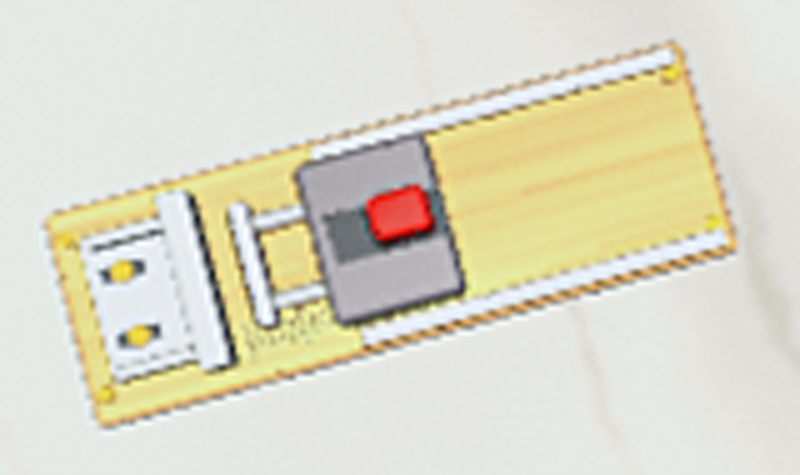

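View pics/crop_b.png

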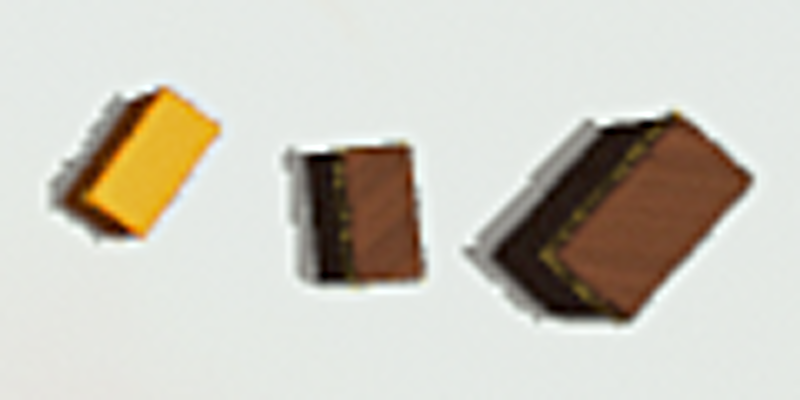

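View pics/crop_c.png

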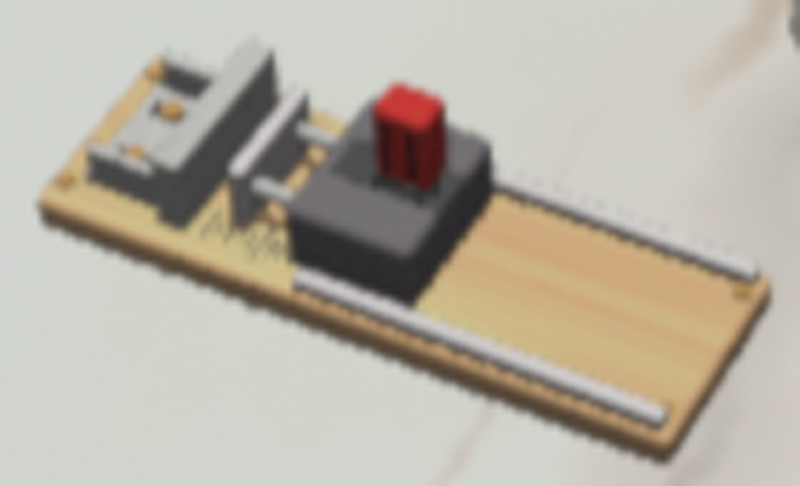

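View pics/crop_d.png

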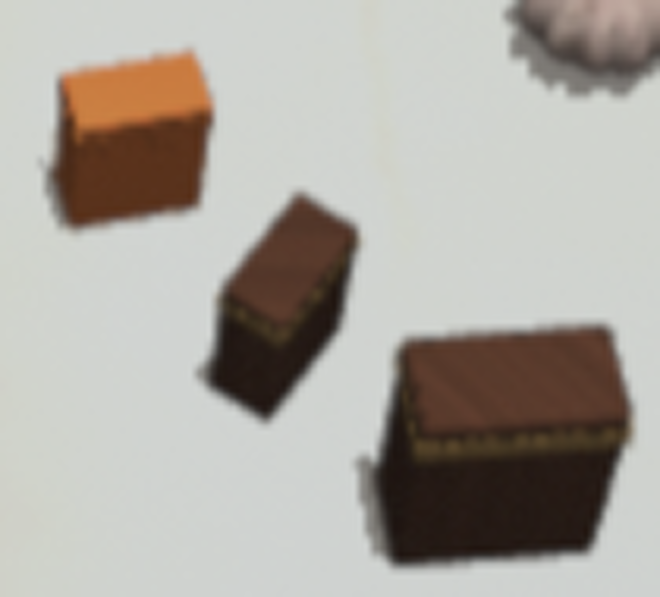

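```bash
cat > h.py <<'E'
import cv2,numpy as np
from cell import *
from scipy.spatial.transform import Rotation as R
def ray(f,uv,z):
    uv=np.atleast_2d(uv).astype(float)
    K=f["mtx"];P=f["pose"]
    d=np.c_[(uv[:,0]-K[0,2])/K[0,0],(uv[:,1]-K[1,2])/K[1,1],np.ones(len(uv))]@P[:3,:3].T
    o=P[:3,3]; return o+d*((z-o[2])/d[:,2])[:,None]
def hsv(f): return cv2.cvtColor(f["pixels"],cv2.COLOR_RGB2HSV)
def comps(m,amin=20):
    n,l,st,c=cv2.connectedComponentsWithStats(m.astype(np.uint8))
    return [(l==i) for i in range(1,n) if st[i,4]>=amin]
def rect(f,m,z):
    "min area rect of mask projected on plane z: centre, sizes, long-axis angle (deg)"
    c=max(cv2.findContours(m.astype(np.uint8),0,cv2.CHAIN_APPROX_NONE)[0],key=cv2.contourArea)[:,0]
    p=ray(f,c,z)[:,:2]
    (cx,cy),(w,h),a=cv2.minAreaRect((p*1000).astype(np.float32))
    if w<h: w,h,a=h,w,a+90
    return (cx,cy),(w,h),(a+90)%180-90
def totool(v):
    "world shift (m) -> tool mm"
    return R.from_rotvec(observe()["eef_rot"]).inv().apply(v)*1000
def world2pix(f,p):
    P=np.linalg.inv(f["pose"]);c=np.atleast_2d(p)@P[:3,:3].T+P[:3,3];u=c@f["mtx"].T;return u[:,:2]/u[:,2:]
E
python3 - <<'E'
from h import *
f=grab_frame("top");h=hsv(f);H,S,V=h[...,0],h[...,1].astype(int),h[...,2].astype(int)
sub=np.zeros(H.shape,bool);sub[215:345,120:520]=1
print('knob px',h[258,260],'bed',h[246,300],'wood',h[292,437],'dark',h[292,428],'big',h[290,480])
# bed
m=sub&(H>10)&(H<35)&(S>60)&(V>120);m[:,:180]=0;m[:,340:]=0
pts=np.argwhere(m)[:,::-1]
hull=cv2.convexHull(pts.astype(np.int32))
mm=np.zeros(H.shape,np.uint8);cv2.fillConvexPoly(mm,hull,1)
print('bed',rect(f,mm,0.018))
k=sub&((H<6)|(H>174))&(S>150)&(V>150);k[:,:180]=0;k[:,340:]=0
for c in comps(k): print('knob top',rect(f,c,0.101),c.sum())
w=sub&((H<14)|(H>170))&(S>90)&(V>70);w[:,:415]=0
for c in comps(w): print('wood',rect(f,c,0.060),c.sum(),np.argwhere(c).mean(0))
g=sub&(S<60)&(V<150)&(V>80);g[:,:180]=0;g[:,340:]=0
for c in comps(g,100): print('grey',rect(f,c,0.055),c.sum(),np.argwhere(c).mean(0))
E
```

```text
knob px [  2 170 233] bed [ 28  89 230] wood [ 10 153 122] dark [ 17 195  34] big [ 11 159 122]
bed ((488.35302734375, 66.43531799316406), (300.2184143066406, 101.54107666015625), -73.41671180725098)
knob top ((490.96405029296875, 58.28892135620117), (25.571258544921875, 18.743850708007812), -72.99465942382812) 105
wood ((424.8278503417969, -420.13775634765625), (63.577392578125, 31.93246078491211), -42.0928840637207) 415 [292.12289157 477.5060241 ]
wood ((424.82330322265625, -330.1568908691406), (42.69222640991211, 22.257068634033203), 4.867175579071045) 195 [291.61025641 436.96923077]
grey ((487.83447265625, 68.83871459960938), (73.11333465576172, 58.935150146484375), 16.853618621826172) 115 [257.84347826 260.85217391]
```

```bash
cat >> h.py <<'E'
GC=np.array([.4884,.0664]);GA=np.deg2rad(16.6)
gx=np.array([np.cos(GA),np.sin(GA)]);gy=np.array([-gx[1],gx[0]])
def g2w(x,y): return GC+x*gx+y*gy
def w2g(p): d=np.asarray(p)[:2]-GC;return np.array([d@gx,d@gy])*1000
def plan(xy,z,jaw):
    "tool mm shift to TCP xyz and roll deg so jaw axis lies along angle jaw(deg)"
    s=observe();Rm=R.from_rotvec(s["eef_rot"]).as_matrix()
    sh=Rm.T@(np.array([*xy,z])-s["position"])*1000
    ty=Rm[:2,1];cur=np.degrees(np.arctan2(ty[1],ty[0]))
    d=(jaw-cur+90)%180-90   # world ccw
    print('now',s["position"].round(4),'jaw',round(cur,2),'shift',sh.round(1),'roll',round(-d,2),'q7',s["q"][6].round(2),'F',s["wrist_force"].round(2),'gap',s["finger_gap"].round(4),'t',round(s["clock"],2))
E
python3 - <<'E'
from h import *
plan(g2w(.0002,-.0085),.20,16.6)
E
```

```text
Traceback (most recent call last):
  File "h.py", line 35, in plan
    print('now',s["position"].round(4),'jaw',round(cur,2),'shift',sh.round(1),'roll',round(-d,2),'q7',s["q"][6].round(2),'F',s["wrist_force"].round(2),'gap',s["finger_gap"].round(4),'t',round(s["clock"],2))
                                                                                                                                                             ^^^^^^^^^^^^^^^^^^^^^
AttributeError: 'float' object has no attribute 'round'
```

```bash
sed -i 's/s\["finger_gap"\].round(4)/round(s["finger_gap"],4)/' h.py
python3 - <<'E'
from h import *
plan(g2w(.0002,-.0085),.20,16.6)
print(R.from_rotvec(observe()["eef_rot"]).as_matrix().round(3))
E
```

```text
now [0.2368 0.5782 0.2331] jaw 67.73 shift [-432.3 -384.7   33.4] roll 51.13 q7 -0.09 F [ 0.56  0.07 -0.21] gap 0.0872 t 0.2
[[-0.925  0.379 -0.   ]
 [ 0.379  0.925 -0.001]
 [-0.    -0.001 -1.   ]]
```

>>> {"method": "apply_moves", "body": {"commands": [[[-216,-192,0,26],[-432,-385,33,51],[-432,-385,33,51],[-432,-385,33,51],[-432,-385,33,51],[-432,-385,33,51],[-432,-385,33,51],[-432,-385,33,51],[-432,-385,33,51],[-432,-385,33,51],[-432,-385,33,51],[-432,-385,33,51],[-432,-385,33,51],[-432,-385,33,51],[-432,-385,33,51],[-432,-385,33,51],[-432,-385,33,51],[-432,-385,33,51]]], "fingers": 60}}

```text
clock: 2.0
position: [0.4906, 0.0589, 0.2006]
eef_rot: [-1.873, -2.522, -0.0]
wrist_force: [-0.0, -0.4, -0.0]
finger_gap: 0.0601
```

Run:
```python
from h import *
plan(g2w(.0002,-.0085),.093,16.6)
f=grab_frame("wrist");cv2.imwrite("pics/w1.png",f["pixels"][:,:,::-1])
h=hsv(f);H,S,V=h[...,0],h[...,1].astype(int),h[...,2].astype(int)
k=((H<6)|(H>174))&(S>140)&(V>130)
for c in comps(k,100): print('knob top',rect(f,c,0.101),c.sum(),w2g(np.array(rect(f,c,.101)[0])/1000))
```

```text
now [0.4906 0.0589 0.2006] jaw 16.79 shift [ -0.7   0.2 107.6] roll 0.19 q7 0.11 F [-0.05 -0.35 -0.02] gap 0.0601 t 2.0
```

View pics/w1.png

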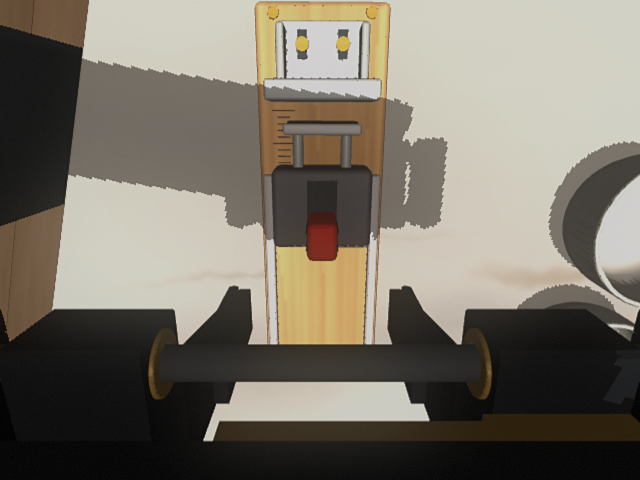

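Run:
```python
from h import *
f=grab_frame("wrist");print(f["pose"][:3,3].round(3), w2g(f["pose"][:2,3]))
p=f["pixels"].astype(int)
for u in (290,320,350): print(u,[(r,tuple(p[r,u])) for r in range(74,142,1)][:])if u==320 else 0
h=hsv(f);k=((h[...,0]<6)|(h[...,0]>174))&(h[...,1]>140)&(h[...,2]>60)
for c in comps(k,100):
  ys,xs=np.where(c);print(xs.min(),xs.max(),ys.min(),ys.max(),[(r,tuple(p[r,322])) for r in range(208,264,4)])
for r in (80,99,100,101): print(r,w2g(ray(f,[320,r],.058)[0]))
for r in (212,238,245): print(r,w2g(ray(f,[322,r],.101)[0]))
```

```text
[0.467 0.137 0.351] [-0.6860033  74.27563918]
320 [(74, (np.int64(209), np.int64(207), np.int64(207))), (75, (np.int64(210), np.int64(208), np.int64(208))), (76, (np.int64(210), np.int64(209), np.int64(209))), (77, (np.int64(154), np.int64(153), np.int64(148))), (78, (np.int64(123), np.int64(119), np.int64(112))), (79, (np.int64(164), np.int64(161), np.int64(151))), (80, (np.int64(203), np.int64(202), np.int64(197))), (81, (np.int64(209), np.int64(208), np.int64(207))), (82, (np.int64(208), np.int64(206), np.int64(207))), (83, (np.int64(207), np.int64(206), np.int64(207))), (84, (np.int64(208), np.int64(206), np.int64(206))), (85, (np.int64(209), np.int64(206), np.int64(206))), (86, (np.int64(207), np.int64(206), np.int64(205))), (87, (np.int64(207), np.int64(207), np.int64(205))), (88, (np.int64(207), np.int64(206), np.int64(206))), (89, (np.int64(208), np.int64(207), np.int64(207))), (90, (np.int64(209), np.int64(208), np.int64(208))), (91, (np.int64(152), np.int64(150), np.int64(145))), (92, (np.int64(120), np.int64(118), np.int64(110))), (93, (np.int64(123), np.int64(122), np.int
[... 2765 characters left out ...]
t64(32), np.int64(24))), (228, (np.int64(118), np.int64(36), np.int64(29))), (232, (np.int64(126), np.int64(37), np.int64(29))), (236, (np.int64(127), np.int64(40), np.int64(31))), (240, (np.int64(127), np.int64(41), np.int64(32))), (244, (np.int64(125), np.int64(42), np.int64(30))), (248, (np.int64(124), np.int64(42), np.int64(31))), (252, (np.int64(127), np.int64(46), np.int64(34))), (256, (np.int64(125), np.int64(45), np.int64(33))), (260, (np.int64(122), np.int64(63), np.int64(42)))]
80 [-0.3585071  96.35279086]
99 [-0.31366257 84.33912714]
100 [-0.31127009 83.6981918 ]
101 [-0.30887434 83.05638035]
212 [ 1.13419766 15.95431361]
238 [ 1.22225169 -1.05495014]
245 [ 1.24655161 -5.7489293 ]
```

Run:
```python
import cv2
i=cv2.imread('pics/w1.png')[60:280,230:410];cv2.imwrite('pics/w1c.png',cv2.resize(i,(480,587),interpolation=cv2.INTER_CUBIC))
```

```text
(no output)
```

View pics/w1c.png

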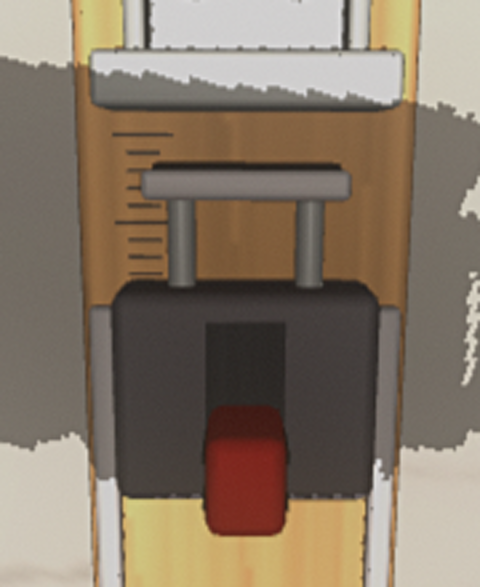

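Run:
```python
from h import *
f=grab_frame("wrist");p=f["pixels"].astype(int)
print([(r,p[r,320].tolist()) for r in range(0,6)])
for uv in ([320,1.5],[320,3]): print(uv,w2g(ray(f,uv,.018)[0]))
# bed side edges by row 50
for r in (15,50):
  print(r,[(c,p[r,c].tolist()) for c in list(range(252,262))+list(range(384,396))])
t=grab_frame("top")
for n,g,z in (("fencetop",(0,.0838),.058),("k",(0,-.0085),.101),("k2",(0,-.004),.101)):
  q=np.array([*g2w(*g),z]);print(n,world2pix(t,q),world2pix(f,q))
pt=t["pixels"].astype(int)
cv2.imwrite("pics/top1.png",cv2.resize(t["pixels"][215:310,180:340,::-1],(800,475),interpolation=cv2.INTER_CUBIC))
```

```text
[(0, [211, 212, 199]), (1, [163, 150, 128]), (2, [182, 135, 87]), (3, [205, 153, 96]), (4, [208, 164, 103]), (5, [209, 179, 114])]
[320, 1.5] [ -0.48537079 152.12451062]
[320, 3] [ -0.48201032 151.16369536]
15 [(252, [211, 209, 196]), (253, [210, 210, 198]), (254, [174, 171, 158]), (255, [160, 120, 81]), (256, [206, 153, 93]), (257, [210, 171, 108]), (258, [210, 184, 118]), (259, [209, 199, 127]), (260, [209, 201, 129]), (261, [208, 201, 129]), (384, [210, 203, 132]), (385, [209, 201, 131]), (386, [209, 189, 122]), (387, [210, 174, 111]), (388, [209, 158, 99]), (389, [152, 113, 74]), (390, [170, 165, 151]), (391, [207, 207, 194]), (392, [210, 209, 196]), (393, [210, 208, 194]), (394, [209, 208, 194]), (395, [210, 208, 194])]
50 [(252, [209, 204, 191]), (253, [209, 205, 190]), (254, [211, 207, 194]), (255, [209, 206, 194]), (256, [147, 126, 103]), (257, [198, 149, 93]), (258, [210, 167, 106]), (259, [209, 179, 115]), (260, [209, 195, 127]), (261, [208, 201, 131]), (384, [207, 193, 126]), (385, [209, 179, 116]), (386, [210, 164, 105]), (387, [191, 142, 91]), (388, [147, 132, 114]), (389, [205, 203, 191]), (390, [211, 208, 195]), (391, [209, 206, 192]), (392, [210, 206, 192]), (393, [209, 206, 192]), (394, [208, 205, 190]), (395, [209, 206, 192])]
fencetop [[219.71411216 270.0502187 ]] [[320.44501696  99.63476542]]
k [[259.31437906 257.11677541]] [[320.05930502 248.8723804 ]]
k2 [[257.2631689  257.68639233]] [[320.08417203 242.20245416]]
```

>>> {"method": "apply_moves", "body": {"commands": [[[1,0,40,0],[1,0,80,0],[1,0,110,0],[1,0,122,0],[1,0,122,0]]]}}

```text
clock: 2.7
position: [0.4897, 0.0591, 0.0776]
eef_rot: [-1.874, -2.52, 0.004]
wrist_force: [-0.4, -0.2, 0.9]
finger_gap: 0.0599
```

>>> {"method": "apply_moves", "body": {"commands": [[[0,0,0,0],[0,0,0,0],[0,0,0,0],[0,0,0,0],[0,0,0,0],[0,0,0,0]]], "fingers": 10, "grip_force": 20}}

```text
clock: 3.3
position: [0.4915, 0.0597, 0.079]
eef_rot: [1.874, 2.52, 0.003]
wrist_force: [15.7, 4.9, -10.9]
finger_gap: 0.0202
```

Run:
```python
from h import *
s=observe();print(s["wrist_force"],s["finger_gap"],w2g(s["position"]),s["position"][2])
f=grab_frame("wrist");cv2.imwrite("pics/w2.png",f["pixels"][:,:,::-1])
```

```text
[ 15.74418012   4.89131642 -10.94986298] 0.020225009171476113 [ 1.05411412 -7.30284031] 0.07902127158581979
```

View pics/w2.png

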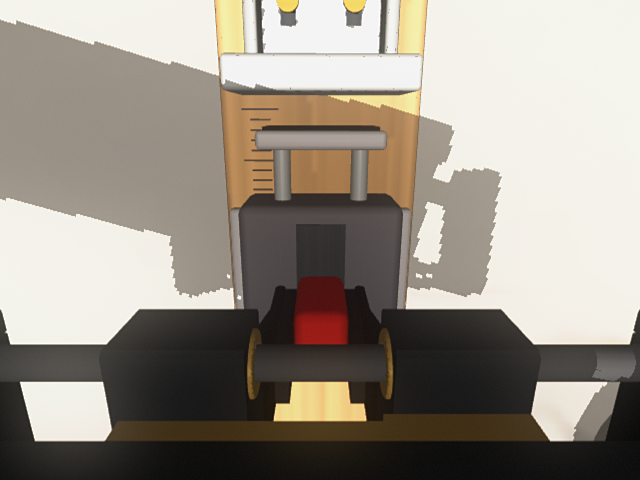

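>>> {"method": "apply_moves", "body": {"commands": [[[-3,1.5,-1,0],[-6,1.5,-1,0],[-9,1.5,-1,0],[-12,1.5,-1,0],[-16,1.5,-1,0],[-20,1.5,-1,0],[-25,1.5,-1,0],[-30,1.5,-1,0],[-35,1.5,-1,0],[-40,1.5,-1,0],[-40,1.5,-1,0],[-40,1.5,-1,0]]]}}

```text
clock: 4.55
position: [0.5028, 0.0232, 0.079]
eef_rot: [-1.872, -2.52, -0.001]
wrist_force: [0.1, 7.4, -5.1]
finger_gap: 0.0202
```

Run:
```python
from h import *
s=observe();print(s["wrist_force"],s["finger_gap"],w2g(s["position"]),s["position"][2], gy@s["wrist_force"][:2])
f=grab_frame("wrist");cv2.imwrite("pics/w3.png",f["pixels"][:,:,::-1])
```

```text
[ 0.13999071  7.43015174 -5.07255644] 0.0201705986969938 [  1.4173113  -45.47857291] 0.07899946088045347 7.080488427057984
```

View pics/w3.png

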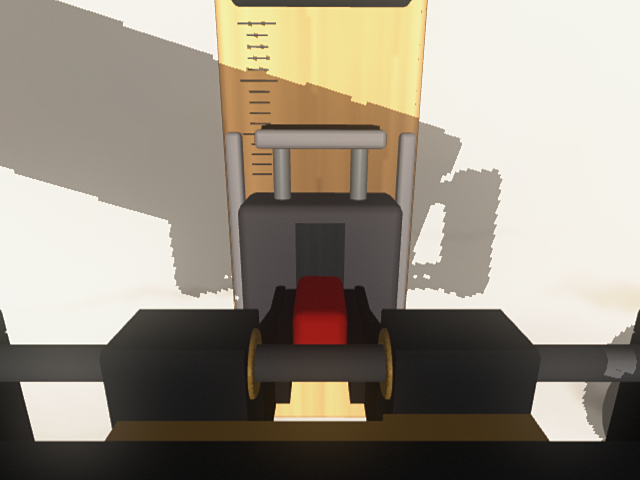

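>>> {"method": "apply_moves", "body": {"commands": [[[0,0,0,0],[0,0,0,0],[0,0,0,0],[0,0,-40,0],[0,0,-80,0],[0,0,-110,0]]], "fingers": 70}}

```text
clock: 5.2
position: [0.5038, 0.021, 0.1919]
eef_rot: [1.875, 2.519, 0.002]
wrist_force: [0.3, 0.1, 1.0]
finger_gap: 0.0597
```

Run:
```python
from h import *
f=grab_frame("wrist");cv2.imwrite("pics/w4.png",f["pixels"][:,:,::-1])
plan((.4248-.0,-.331),.2,4.9)
f=grab_frame("top");cv2.imwrite("pics/top2.png",f["pixels"][:,:,::-1])
```

```text
now [0.5058 0.0212 0.1962] jaw 16.66 shift [-314.1 -178.6   -5.1] roll 11.76 q7 0.2 F [ 3.54 -0.85  5.1 ] gap 0.0634 t 5.25
```

View pics/w4.png

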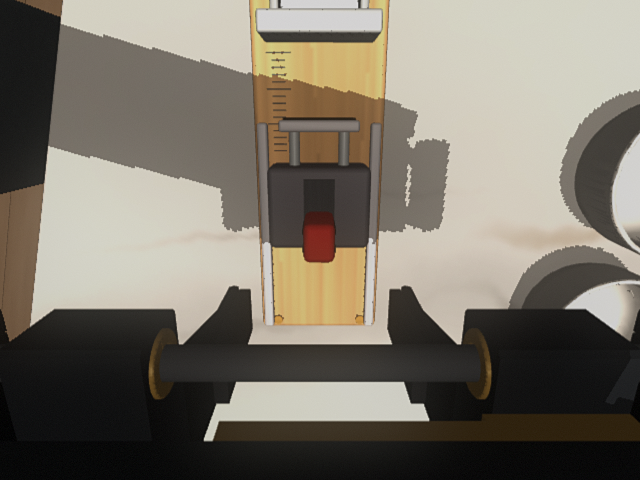

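>>> {"method": "apply_moves", "body": {"commands": [[[-157,-90,-5,6],[-314,-179,-5,12],[-314,-179,-5,12],[-314,-179,-5,12],[-314,-179,-5,12],[-314,-179,-5,12],[-314,-179,-5,12],[-314,-179,-5,12],[-314,-179,-5,12],[-314,-179,-5,12],[-314,-179,-5,12]]]}}

```text
clock: 6.4
position: [0.4229, -0.3293, 0.1942]
eef_rot: [-2.125, -2.313, -0.001]
wrist_force: [-1.0, 1.4, 0.7]
finger_gap: 0.0698
```

Run:
```python
from h import *
f=grab_frame("wrist");cv2.imwrite("pics/w5.png",f["pixels"][:,:,::-1])
h=hsv(f);H,S,V=h[...,0],h[...,1].astype(int),h[...,2].astype(int)
w=((H<14)|(H>170))&(S>90)&(V>70);w[300:]=0
for c in comps(w,200): print('wood',rect(f,c,0.060),c.sum(),np.argwhere(c).mean(0)[::-1])
plan((.4248,-.331),.035,4.9)
```

```text
wood ((439.5213317871094, -251.66978454589844), (45.90065002441406, 24.052019119262695), -35.08832931518555) 2555 [354.4074364  123.85518591]
now [ 0.423  -0.3293  0.1943] jaw 4.86 shift [ -2.    1.6 159.3] roll -0.04 q7 0.81 F [-0.13  0.46 -0.36] gap 0.0698 t 6.45
```

View pics/w5.png

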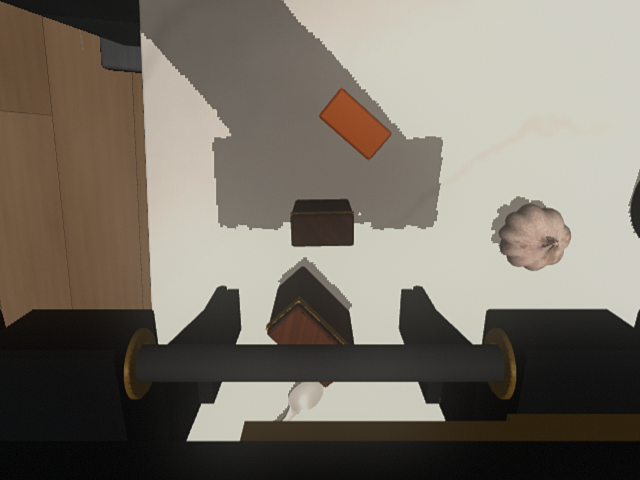

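Run:
```python
from h import *
f=grab_frame("wrist")
p=f["pixels"].astype(int)
print([(r,p[r,322].tolist()) for r in range(198,250,2)])
print([(r,p[230,r].tolist()) for r in list(range(288,296))+list(range(350,358))])
m=np.zeros((480,640),bool);V=p.max(2);m[195:255,280:365]=(V<75)[195:255,280:365]
h=hsv(f);m2=m&(h[...,2]>42)
for c in comps(m2,300): print(c.sum(),rect(f,c,.06),np.argwhere(c).min(0),np.argwhere(c).max(0))
```

```text
[(198, [119, 112, 103]), (200, [37, 31, 26]), (202, [41, 35, 30]), (204, [40, 35, 30]), (206, [39, 33, 29]), (208, [42, 37, 32]), (210, [41, 36, 32]), (212, [62, 49, 34]), (214, [50, 42, 33]), (216, [53, 40, 35]), (218, [57, 42, 36]), (220, [56, 42, 35]), (222, [57, 43, 36]), (224, [59, 46, 38]), (226, [57, 44, 37]), (228, [55, 44, 37]), (230, [57, 45, 38]), (232, [58, 46, 39]), (234, [58, 46, 38]), (236, [60, 47, 41]), (238, [59, 47, 40]), (240, [59, 49, 41]), (242, [57, 47, 40]), (244, [50, 40, 34]), (246, [190, 188, 175]), (248, [206, 205, 192])]
[(288, [205, 204, 191]), (289, [208, 207, 194]), (290, [170, 168, 156]), (291, [71, 65, 58]), (292, [52, 42, 35]), (293, [58, 46, 38]), (294, [58, 47, 40]), (295, [56, 44, 39]), (350, [58, 48, 42]), (351, [57, 44, 38]), (352, [49, 39, 33]), (353, [87, 78, 69]), (354, [205, 205, 191]), (355, [208, 207, 193]), (356, [204, 204, 190]), (357, [203, 202, 189])]
2175 ((423.77392578125, -323.6566467285156), (45.07987594604492, 29.329208374023438), 7.318822860717773) [205 290] [245 353]
```

Run:
```python
from h import *
f=grab_frame("wrist")
q=ray(f,[[322.2,214],[322.2,245.3],[322.2,229.7],[290.7,230],[353.5,230],[295,245.5],[350,245.5]],.06);print(q.round(4))
p=f["pixels"].astype(int)
for c in (296,310,335,348): 
  col=p[:,c].max(1); print(c,[ (r,col[r]) for r in range(243,249)],[ (r,col[r]) for r in range(209,217)])
plan(q[2][:2],.035,4.9)
```

```text
[[ 0.4232 -0.3151  0.06  ]
 [ 0.4253 -0.3385  0.06  ]
 [ 0.4242 -0.3267  0.06  ]
 [ 0.4016 -0.3288  0.06  ]
 [ 0.4468 -0.325   0.06  ]
 [ 0.4055 -0.3403  0.06  ]
 [ 0.4456 -0.3369  0.06  ]]
296 [(243, np.int64(61)), (244, np.int64(55)), (245, np.int64(67)), (246, np.int64(184)), (247, np.int64(209)), (248, np.int64(207))] [(209, np.int64(43)), (210, np.int64(44)), (211, np.int64(51)), (212, np.int64(61)), (213, np.int64(60)), (214, np.int64(47)), (215, np.int64(48)), (216, np.int64(52))]
310 [(243, np.int64(55)), (244, np.int64(50)), (245, np.int64(64)), (246, np.int64(189)), (247, np.int64(210)), (248, np.int64(206))] [(209, np.int64(42)), (210, np.int64(42)), (211, np.int64(54)), (212, np.int64(62)), (213, np.int64(59)), (214, np.int64(46)), (215, np.int64(49)), (216, np.int64(54))]
335 [(243, np.int64(57)), (244, np.int64(54)), (245, np.int64(109)), (246, np.int64(195)), (247, np.int64(208)), (248, np.int64(204))] [(209, np.int64(40)), (210, np.int64(43)), (211, np.int64(60)), (212, np.int64(74)), (213, np.int64(51)), (214, np.int64(45)), (215, np.int64(49)), (216, np.int64(53))]
348 [(243, np.int64(53)), (244, np.int64(58)), (245, np.int64(149)), (246, np.int64(201)), (247, np.int64(208)), (248, np.int64(204))] [(209, np.int64(42)), (210, np.int64(49)), (211, np.int64(62)), (212, np.int64(66)), (213, np.int64(51)), (214, np.int64(47)), (215, np.int64(53)), (216, np.int64(58))]
now [ 0.4229 -0.3297  0.1944] jaw 4.84 shift [  2.8   1.5 159.4] roll -0.06 q7 0.81 F [ 0.61  0.1  -0.13] gap 0.0698 t 6.55
```

>>> {"method": "apply_moves", "body": {"commands": [[[1,1.5,40,0],[1,1.5,80,0],[1,1.5,120,0],[1,1.5,145,0],[1,1.5,154,0],[1,1.5,154,0]]]}}

```text
clock: 7.15
position: [0.4235, -0.3291, 0.04]
eef_rot: [-2.126, -2.311, 0.001]
wrist_force: [-0.2, -0.1, 0.9]
finger_gap: 0.07
```

>>> {"method": "apply_moves", "body": {"commands": [[[0,0,0,0],[0,0,0,0],[0,0,0,0],[0,0,0,0],[0,0,0,0]]], "fingers": 35, "grip_force": 20}}

```text
clock: 7.65
position: [0.4242, -0.3298, 0.0412]
eef_rot: [2.127, 2.311, 0.001]
wrist_force: [-0.8, 0.5, 6.5]
finger_gap: 0.0459
```

Run:
```python
from h import *
f=grab_frame("wrist");cv2.imwrite("pics/w6.png",f["pixels"][:,:,::-1])
plan((.4248,-.331),.2,4.9)
```

```text
now [ 0.4243 -0.3298  0.0412] jaw 4.73 shift [  -1.2    0.6 -158.8] roll -0.17 q7 0.95 F [-0.75  0.9   6.83] gap 0.0458 t 7.7
```

View pics/w6.png

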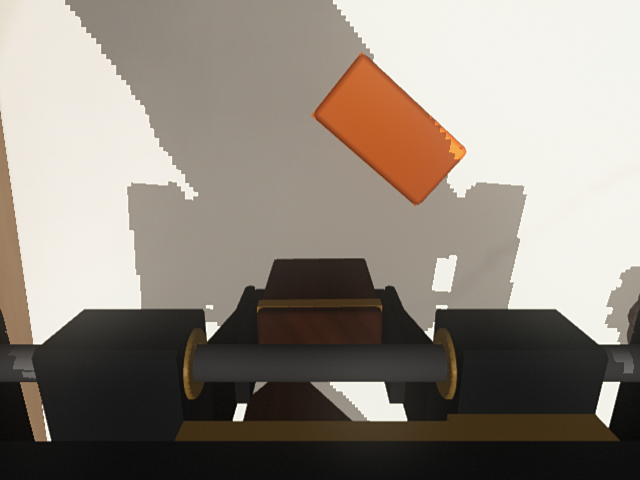

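Run:
```python
from h import *
f=grab_frame("wrist");s=observe();Rm=R.from_rotvec(s["eef_rot"]).as_matrix()
p=f["pixels"].astype(int);print([(r,p[r,320].tolist()) for r in range(254,312,2)])
for r,z in ((307,.06),(309,.06),(259,.0)):
  q=ray(f,[320,r],z)[0];print(r,(Rm.T@(q-s["position"])*1000).round(1))
```

```text
[(254, [154, 146, 134]), (256, [156, 148, 135]), (258, [98, 89, 79]), (260, [43, 35, 30]), (262, [44, 35, 30]), (264, [44, 35, 30]), (266, [43, 34, 27]), (268, [44, 36, 31]), (270, [44, 34, 30]), (272, [42, 33, 28]), (274, [40, 31, 27]), (276, [39, 31, 26]), (278, [41, 32, 26]), (280, [40, 32, 27]), (282, [39, 30, 24]), (284, [40, 31, 24]), (286, [40, 30, 25]), (288, [38, 29, 22]), (290, [38, 29, 22]), (292, [34, 26, 20]), (294, [38, 28, 23]), (296, [35, 25, 19]), (298, [36, 27, 21]), (300, [71, 51, 28]), (302, [68, 50, 26]), (304, [71, 52, 28]), (306, [76, 54, 27]), (308, [33, 22, 18]), (310, [33, 23, 17])]
307 [ 16.9  -0.3 -18.8]
309 [ 16.2  -0.3 -18.8]
259 [13.5 -0.3 41.2]
```

>>> {"method": "apply_moves", "body": {"commands": [[[0,0,-30,0],[0,0,-75,0],[0,0,-125,0],[0,0,-150,0],[0,0,-150,0]]]}}

```text
clock: 8.25
position: [0.4251, -0.3308, 0.1941]
eef_rot: [2.124, 2.307, 0.004]
wrist_force: [0.2, -0.3, -0.7]
finger_gap: 0.0459
```

Run:
```python
from h import *
plan(g2w(.000,.063),.19,16.6)
```

```text
now [ 0.4251 -0.3308  0.1941] jaw 4.72 shift [452.3  82.7   3.6] roll -11.88 q7 0.81 F [ 0.23 -0.33 -0.7 ] gap 0.0459 t 8.25
```

>>> {"method": "apply_moves", "body": {"commands": [[[40,8,0,-2],[90,16,0,-4],[140,25,0,-6],[190,34,0,-8],[240,44,0,-10],[290,53,0,-12],[340,62,0,-12],[385,70,0,-12],[425,78,0,-12],[445,81,0,-12],[452,83,0,-12],[452,83,0,-12],[452,83,0,-12]]]}}

```text
clock: 9.55
position: [0.4691, 0.126, 0.1901]
eef_rot: [-1.877, -2.519, 0.002]
wrist_force: [0.1, -0.2, -1.3]
finger_gap: 0.0462
```

Run:
```python
from h import *
plan(g2w(.000,.063),.058,16.6)
f=grab_frame("wrist");cv2.imwrite("pics/w7.png",f["pixels"][:,:,::-1])
f=grab_frame("scene");cv2.imwrite("pics/s7.png",cv2.resize(f["pixels"][170:310,190:370,::-1],(720,560),interpolation=cv2.INTER_CUBIC))
```

```text
now [0.4691 0.126  0.1901] jaw 16.62 shift [  0.4   1.6 132.1] roll 0.02 q7 -0.05 F [ 0.12 -0.16 -1.3 ] gap 0.0462 t 9.55
```

View pics/w7.png

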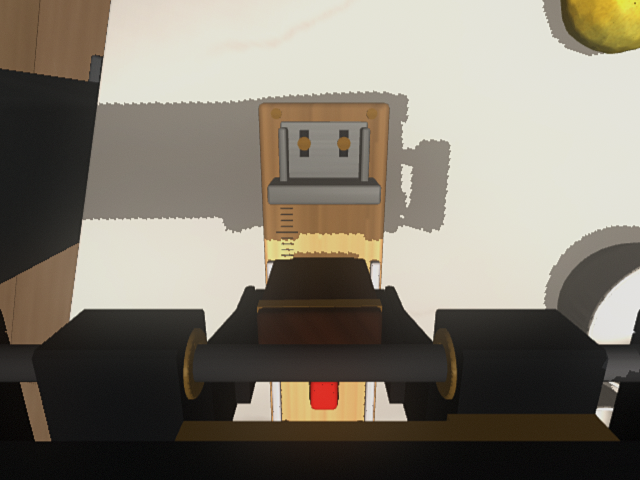

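View pics/s7.png

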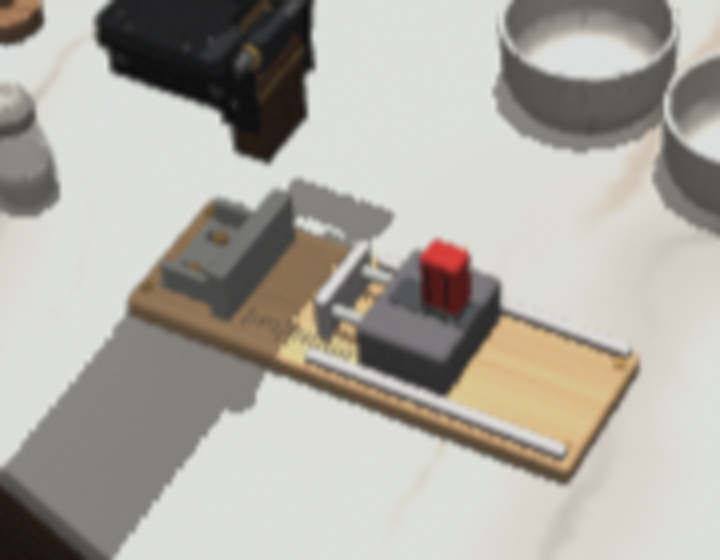

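>>> {"method": "apply_moves", "body": {"commands": [[[0,1.5,40,0],[0,1.5,80,0],[0,1.5,110,0],[0,1.5,122,0],[0,1.5,127,0],[0,1.5,128,0],[0,1.5,128,0]]]}}

```text
clock: 10.35
position: [0.4716, 0.1283, 0.0638]
eef_rot: [1.875, 2.52, 0.003]
wrist_force: [0.3, 0.8, -1.3]
finger_gap: 0.0456
```

Run:
```python
from h import *
plan(g2w(.000,.063),.059,16.6);print(w2g(observe()["position"]))
f=grab_frame("wrist");cv2.imwrite("pics/w8.png",f["pixels"][:,:,::-1])
```

```text
now [0.4716 0.1283 0.0638] jaw 16.71 shift [-1.1 -1.6  4.8] roll 0.11 q7 0.02 F [ 0.32  0.83 -1.29] gap 0.0456 t 10.35
[ 1.54303887 64.11166748]
```

View pics/w8.png

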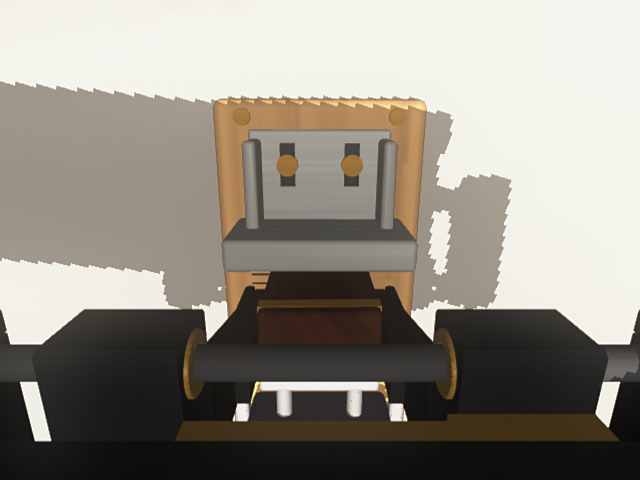

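Run:
```python
from h import *
f=grab_frame("wrist");s=observe();Rm=R.from_rotvec(s["eef_rot"]).as_matrix()
for r,z in ((271,.058),(308,.0822),(305,.0800)):
  q=ray(f,[320,r],z)[0];print(r,(Rm.T@(q-s["position"])*1000).round(1),w2g(q))
```

```text
271 [21.  -0.   5.8] [ 1.41349551 85.21722198]
308 [ 16.3  -0.1 -18.4] [ 1.34237122 80.5779777 ]
305 [ 16.4  -0.1 -16.2] [ 1.34975313 80.67633422]
```

>>> {"method": "apply_moves", "body": {"commands": [[[0,0,1,0],[0,0,2,0],[0,0,3,0],[0,0,4,0],[0,0,4,0]]]}}

```text
clock: 10.95
position: [0.4707, 0.1281, 0.0592]
eef_rot: [-1.875, -2.52, -0.0]
wrist_force: [-4.6, -1.6, 9.5]
finger_gap: 0.046
```

>>> {"method": "apply_moves", "body": {"commands": [[[1,0,-0.5,0],[2,0,-0.5,0],[3,0,-0.5,0],[3,0,-0.5,0]]]}}

```text
clock: 11.35
position: [0.4701, 0.131, 0.0592]
eef_rot: [1.875, 2.521, 0.001]
wrist_force: [0.7, -1.5, 3.2]
finger_gap: 0.0457
```

Run:
```python
from h import *
s=observe();print(s["wrist_force"],gy@s["wrist_force"][:2],w2g(s["position"]),s["position"][2])
```

```text
[ 0.6537345  -1.5182662   3.19857544] -1.6417531138034465 [ 0.89927675 67.11689237] 0.059193926282287396
```

>>> {"method": "apply_moves", "body": {"commands": [[[0.5,0,0,0],[1,0,0,0],[1,0,0,0]]]}}

```text
clock: 11.65
position: [0.4698, 0.1319, 0.0592]
eef_rot: [1.875, 2.521, 0.001]
wrist_force: [0.9, -2.2, 3.7]
finger_gap: 0.046
```

>>> {"method": "apply_moves", "body": {"commands": [[[0.5,0,0,0],[1,0,0,0],[1,0,0,0]]]}}

```text
clock: 11.95
position: [0.4694, 0.1329, 0.0592]
eef_rot: [1.875, 2.521, 0.001]
wrist_force: [0.1, -3.2, 5.4]
finger_gap: 0.046
```

>>> {"method": "apply_moves", "body": {"commands": [[[0.5,0,0,0],[1,0,0,0],[1,0,0,0]]]}}

```text
clock: 12.25
position: [0.4693, 0.1332, 0.0592]
eef_rot: [1.875, 2.52, -0.0]
wrist_force: [1.3, -4.2, 5.7]
finger_gap: 0.0457
```

Run:
```python
from h import *
s=observe();print(s["wrist_force"],gy@s["wrist_force"][:2],w2g(s["position"]),s["position"][2])
f=grab_frame("wrist");cv2.imwrite("pics/w9.png",f["pixels"][:,:,::-1])
```

```text
[ 1.34055289 -4.18994965  5.71569051] -4.39830370186645 [ 0.77089647 69.51591696] 0.059199120690266054
```

View pics/w9.png

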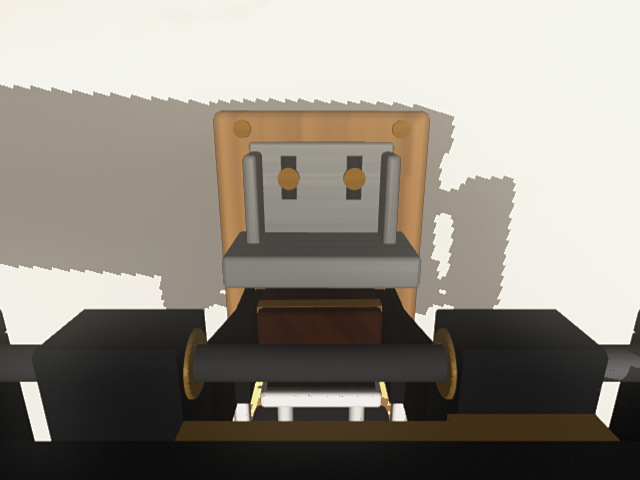

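>>> {"method": "apply_moves", "body": {"commands": [[[-0.5,0,0,0],[-0.5,0,0,0],[-0.5,0,0,0],[-0.5,0,0,0],[-0.5,0,-30,0],[-0.5,0,-75,0],[-0.5,0,-120,0],[-0.5,0,-135,0],[-0.5,0,-135,0]]], "fingers": 62}}

```text
clock: 13.2
position: [0.4703, 0.134, 0.1966]
eef_rot: [1.874, 2.52, 0.007]
wrist_force: [0.6, -0.2, -0.1]
finger_gap: 0.0622
```

Run:
```python
from h import *
plan(g2w(.0013,-.0455),.2,16.6)
f=grab_frame("wrist");cv2.imwrite("pics/w10.png",f["pixels"][:,:,::-1])
f=grab_frame("scene");cv2.imwrite("pics/s10.png",cv2.resize(f["pixels"][170:310,190:370,::-1],(720,560),interpolation=cv2.INTER_CUBIC))
```

```text
now [0.4703 0.134  0.1966] jaw 16.74 shift [-115.5   -0.9   -3.5] roll 0.14 q7 -0.06 F [ 0.6  -0.18 -0.08] gap 0.0622 t 13.2
```

View pics/w10.png

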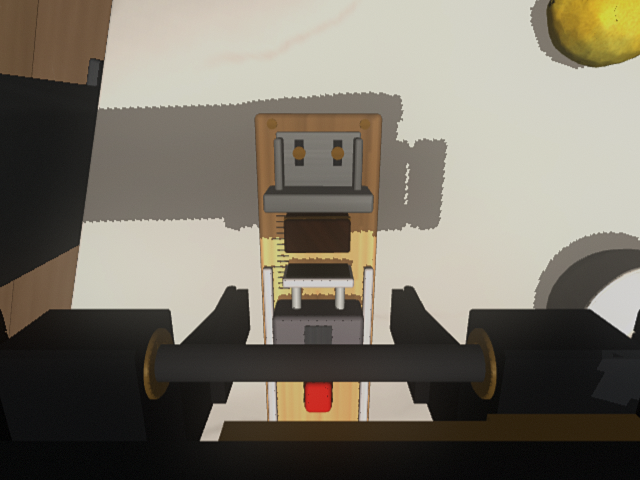

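View pics/s10.png

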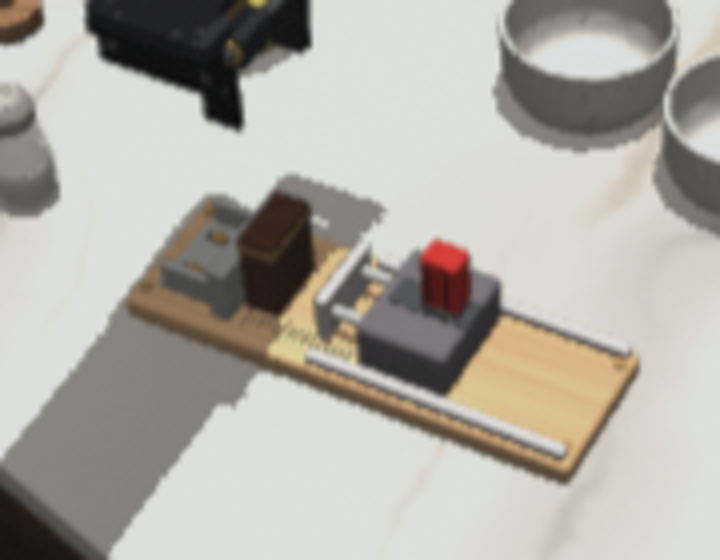

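The wrist view shows the spacer upright at (317,233), against the fence at row 210. The shoe is clear of it at row 272. Next I return to the knob.

>>> {"method": "apply_moves", "body": {"commands": [[[-40,0,0,0],[-85,0,0,0],[-110,-0.5,0,0],[-115.5,-0.5,0,0],[-115.5,-0.5,30,0],[-115.5,-0.5,75,0],[-115.5,-0.5,105,0],[-115.5,-0.5,118,0],[-115.5,-0.5,118,0]]]}}

```text
clock: 14.2
position: [0.5003, 0.0229, 0.0742]
eef_rot: [-1.872, -2.519, 0.005]
wrist_force: [0.9, 1.1, 0.2]
finger_gap: 0.0621
```

Run:
```python
from h import *
plan(g2w(.0014,-.0455),.0785,16.6)
f=grab_frame("wrist");cv2.imwrite("pics/w11.png",f["pixels"][:,:,::-1])
```

```text
now [0.5003 0.0229 0.0742] jaw 16.76 shift [-0.4  2.4 -4.3] roll 0.16 q7 0.28 F [0.92 1.11 0.15] gap 0.0621 t 14.2
```

View pics/w11.png

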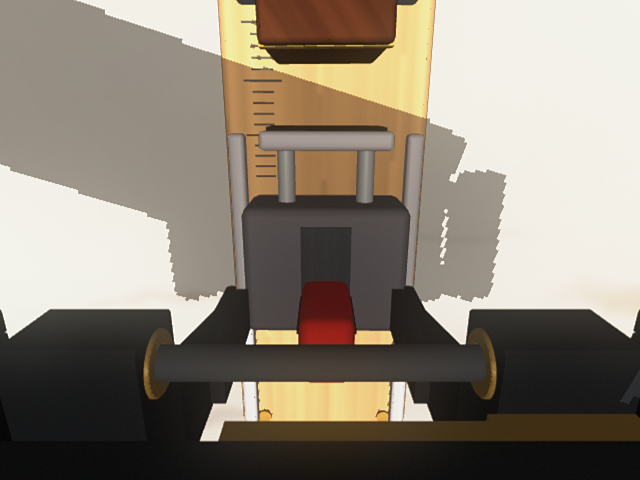

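>>> {"method": "apply_moves", "body": {"commands": [[[0,2.5,-4,0],[0,2.5,-4,0],[0,2.5,-4,0]]]}}

```text
clock: 14.55
position: [0.5051, 0.0236, 0.0813]
eef_rot: [1.874, 2.52, 0.003]
wrist_force: [-0.2, -0.5, 0.3]
finger_gap: 0.0623
```

>>> {"method": "apply_moves", "body": {"commands": [[[0,0,0,0],[0,0,0,0],[0,0,0,0],[0,0,0,0],[0,0,0,0],[0,0,0,0]]], "fingers": 10, "grip_force": 35}}

```text
clock: 15.15
position: [0.5041, 0.0233, 0.08]
eef_rot: [-1.875, -2.521, 0.0]
wrist_force: [-10.2, -3.5, 5.2]
finger_gap: 0.0218
```

```bash
cat > st.py <<'E'
from h import *
s=observe();print('F',s["wrist_force"].round(2),'along +y',(gy@s["wrist_force"][:2]).round(2),w2g(s["position"]).round(2),s["position"][2].round(4),s["finger_gap"],s["clock"])
E
python3 st.py
```

```text
F [-10.18  -3.47   5.17] along +y -0.41 [  2.71 -45.81] 0.08 0.021763481558273706 15.15
```

>>> {"method": "apply_moves", "body": {"commands": [[[2,-1.2,0,0],[5,-1.2,0,0],[8,-1.2,0,0],[11,-1.2,0,0],[14,-1.2,0,0],[17,-1.2,0,0],[20,-1.2,0,0],[23,-1.2,0,0],[26,-1.2,0,0],[28,-1.2,0,0],[28,-1.2,0,0],[28,-1.2,0,0]]]}}

```text
clock: 16.35
position: [0.4954, 0.048, 0.08]
eef_rot: [1.875, 2.518, -0.002]
wrist_force: [2.9, -7.5, -3.0]
finger_gap: 0.0198
```

```bash
python3 st.py
python3 - <<'E'
from h import *
f=grab_frame("wrist");cv2.imwrite("pics/w12.png",f["pixels"][:,:,::-1])
E
```

```text
F [ 2.89 -7.46 -2.96] along +y -7.97 [  1.47 -19.62] 0.08 0.01982123080921976 16.35
```

View pics/w12.png

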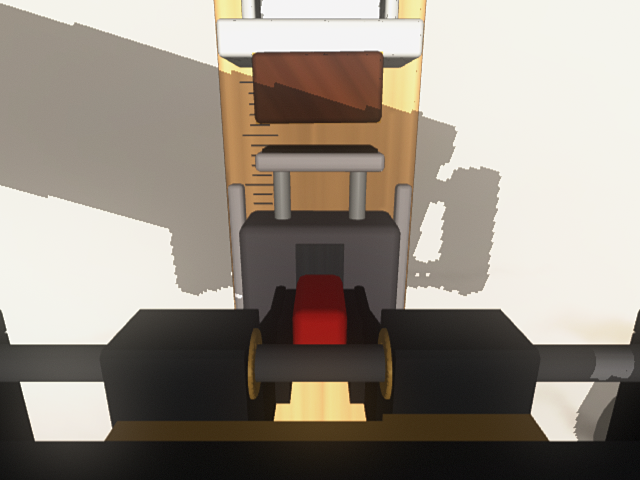

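Run:
```python
from h import *
f=grab_frame("wrist");p=f["pixels"].astype(int)
print([(r,p[r,320].max()) for r in range(116,172)])
for r,z in ((122,.078),(148,.054),(151,.054),(148,.058),(53,.078),(58,.058)): print(r,z,w2g(ray(f,[320,r],z)[0]).round(1))
```

```text
[(116, np.int64(62)), (117, np.int64(64)), (118, np.int64(62)), (119, np.int64(55)), (120, np.int64(53)), (121, np.int64(45)), (122, np.int64(50)), (123, np.int64(150)), (124, np.int64(169)), (125, np.int64(167)), (126, np.int64(165)), (127, np.int64(165)), (128, np.int64(166)), (129, np.int64(163)), (130, np.int64(163)), (131, np.int64(164)), (132, np.int64(164)), (133, np.int64(163)), (134, np.int64(163)), (135, np.int64(164)), (136, np.int64(164)), (137, np.int64(163)), (138, np.int64(164)), (139, np.int64(165)), (140, np.int64(164)), (141, np.int64(164)), (142, np.int64(167)), (143, np.int64(168)), (144, np.int64(118)), (145, np.int64(54)), (146, np.int64(36)), (147, np.int64(39)), (148, np.int64(38)), (149, np.int64(44)), (150, np.int64(41)), (151, np.int64(41)), (152, np.int64(49)), (153, np.int64(93)), (154, np.int64(128)), (155, np.int64(143)), (156, np.int64(154)), (157, np.int64(164)), (158, np.int64(167)), (159, np.int64(168)), (160, np.int64(168)), (161, np.int64(167)), (162, np.int64(165)), (163, np.int64(166)), (164, np.int64(165)), (165, np.int64(161)), (166, np.int64(159)), (167, np.int64(157)), (168, np.int64(146)), (169, np.int64(135)), (170, np.int64(122)), (171, np.int64(119))]
122 0.078 [ 1.2 60.1]
148 0.054 [ 1.3 49.1]
151 0.054 [ 1.3 47.9]
148 0.058 [ 1.2 49.4]
53 0.078 [ 1.2 82.7]
58 0.058 [ 1.2 83.5]
```

>>> {"method": "apply_moves", "body": {"commands": [[[2,0,0,0],[4,0,0,0],[6,0,0,0],[8,0,0,0],[9,0,0,0],[9,0,0,0],[9,0,0,0]]]}}

```text
clock: 17.15
position: [0.4929, 0.0565, 0.08]
eef_rot: [1.875, 2.518, -0.002]
wrist_force: [3.0, -8.4, -2.3]
finger_gap: 0.0197
```

```bash
python3 st.py
python3 - <<'E'
from h import *
f=grab_frame("wrist");p=f["pixels"].astype(int)
print([(r,p[r,320].max()) for r in range(135,172)])
for r,z in ((145,.078),(152.5,.054)): print(r,z,w2g(ray(f,[320,r],z)[0]).round(1))
cv2.imwrite("pics/w13.png",f["pixels"][:,:,::-1])
E
```

```text
F [ 3.03 -8.43 -2.35] along +y -8.95 [  1.49 -10.79] 0.08 0.019696290170216676 17.15
[(135, np.int64(64)), (136, np.int64(62)), (137, np.int64(62)), (138, np.int64(62)), (139, np.int64(62)), (140, np.int64(61)), (141, np.int64(61)), (142, np.int64(58)), (143, np.int64(58)), (144, np.int64(56)), (145, np.int64(51)), (146, np.int64(50)), (147, np.int64(40)), (148, np.int64(36)), (149, np.int64(39)), (150, np.int64(38)), (151, np.int64(38)), (152, np.int64(46)), (153, np.int64(91)), (154, np.int64(125)), (155, np.int64(143)), (156, np.int64(151)), (157, np.int64(161)), (158, np.int64(166)), (159, np.int64(166)), (160, np.int64(166)), (161, np.int64(165)), (162, np.int64(166)), (163, np.int64(166)), (164, np.int64(164)), (165, np.int64(159)), (166, np.int64(157)), (167, np.int64(156)), (168, np.int64(145)), (169, np.int64(133)), (170, np.int64(119)), (171, np.int64(103))]
145 0.078 [ 1.2 60.9]
152.5 0.054 [ 1.3 56. ]
```

View pics/w13.png

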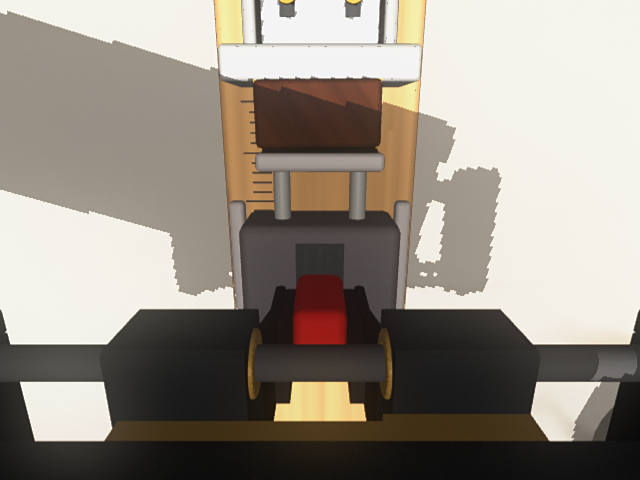

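>>> {"method": "apply_moves", "body": {"commands": [[[0.5,0,0,0],[1,0,0,0],[1.5,0,0,0],[2,0,0,0],[2,0,0,0]]]}}

```text
clock: 17.7
position: [0.4924, 0.0582, 0.0799]
eef_rot: [1.875, 2.518, -0.002]
wrist_force: [3.8, -8.7, -2.6]
finger_gap: 0.0195
```

```bash
python3 st.py
```

```text
F [ 3.76 -8.72 -2.64] along +y -9.43 [ 1.46 -9.  ] 0.0799 0.019507331382205326 17.7
```

>>> {"method": "apply_moves", "body": {"commands": [[[0.5,0,0,0],[1,0,0,0],[1,0,0,0]]]}}

```text
clock: 18.0
position: [0.4921, 0.0592, 0.08]
eef_rot: [1.875, 2.518, -0.002]
wrist_force: [3.4, -9.0, -2.7]
finger_gap: 0.0196
```

```bash
python3 st.py
```

```text
F [ 3.35 -8.98 -2.73] along +y -9.56 [ 1.49 -7.99] 0.08 0.019639474682213692 18.0
```

>>> {"method": "apply_moves", "body": {"commands": [[[0.3,0,0,0],[0.6,0,0,0],[0.6,0,0,0]]]}}

```text
clock: 18.3
position: [0.4919, 0.0597, 0.0799]
eef_rot: [1.875, 2.517, -0.002]
wrist_force: [3.2, -9.9, -2.6]
finger_gap: 0.0196
```

```bash
python3 st.py
python3 - <<'E'
from h import *
f=grab_frame("wrist");p=f["pixels"].astype(int)
print([(r,p[r,320].max()) for r in range(140,160)])
E
```

```text
F [ 3.2  -9.89 -2.62] along +y -10.39 [ 1.45 -7.45] 0.0799 0.01956637811154559 18.3
[(140, np.int64(68)), (141, np.int64(65)), (142, np.int64(67)), (143, np.int64(67)), (144, np.int64(65)), (145, np.int64(65)), (146, np.int64(63)), (147, np.int64(65)), (148, np.int64(62)), (149, np.int64(62)), (150, np.int64(60)), (151, np.int64(61)), (152, np.int64(61)), (153, np.int64(58)), (154, np.int64(55)), (155, np.int64(47)), (156, np.int64(52)), (157, np.int64(149)), (158, np.int64(172)), (159, np.int64(169))]
```

>>> {"method": "apply_moves", "body": {"commands": [[[0.3,0,0,0],[0.5,0,0,0],[0.5,0,0,0]]]}}

```text
clock: 18.65
position: [0.4918, 0.0602, 0.08]
eef_rot: [1.875, 2.517, -0.002]
wrist_force: [3.0, -8.9, -2.8]
finger_gap: 0.0197
```

```bash
python3 st.py
```

```text
F [ 3.04 -8.9  -2.82] along +y -9.4 [ 1.46 -6.95] 0.08 0.01974107048759559 18.65
```

>>> {"method": "apply_moves", "body": {"commands": [[[0.3,0,0,0],[0.5,0,0,0],[0.5,0,0,0]]]}}

```text
clock: 18.95
position: [0.4916, 0.0606, 0.0799]
eef_rot: [1.875, 2.517, -0.002]
wrist_force: [3.5, -9.7, -3.4]
finger_gap: 0.0194
```

```bash
python3 st.py
```

```text
F [ 3.46 -9.72 -3.35] along +y -10.3 [ 1.45 -6.52] 0.0799 0.019390967366828712 18.95
```

>>> {"method": "apply_moves", "body": {"commands": [[[0.3,0,0,0],[0.5,0,0,0],[0.5,0,0,0]]]}}

```text
clock: 19.25
position: [0.4916, 0.0608, 0.08]
eef_rot: [1.876, 2.517, -0.002]
wrist_force: [3.5, -10.0, -3.1]
finger_gap: 0.0196
```

```bash
python3 st.py
```

```text
F [  3.55 -10.    -3.07] along +y -10.6 [ 1.46 -6.26] 0.08 0.019647972130363664 19.25
```

>>> {"method": "apply_moves", "body": {"commands": [[[0.3,0,0,0],[0.5,0,0,0],[0.5,0,0,0]]]}}

```text
clock: 19.55
position: [0.4915, 0.061, 0.08]
eef_rot: [1.876, 2.517, -0.003]
wrist_force: [3.7, -10.8, -3.7]
finger_gap: 0.0195
```

```bash
python3 st.py
python3 - <<'E'
from h import *
for i in range(3):
  f=grab_frame("wrist");s=observe();print((gy@s["wrist_force"][:2]).round(2),w2g(s["position"]).round(2))
cv2.imwrite("pics/w14.png",f["pixels"][:,:,::-1])
E
```

```text
F [  3.71 -10.82  -3.75] along +y -11.43 [ 1.46 -6.05] 0.08 0.01954563428392711 19.55
-11.73 [ 1.45 -6.02]
-12.03 [ 1.46 -6.05]
-10.65 [ 1.45 -6.02]
```

View pics/w14.png

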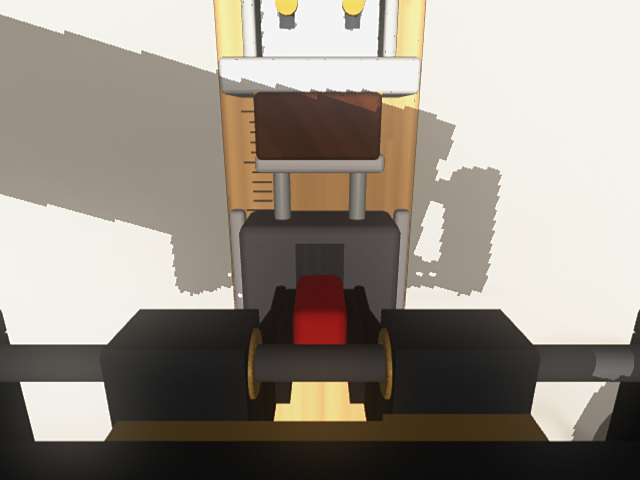

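>>> {"method": "apply_moves", "body": {"commands": [[[0.3,0,0,0],[0.6,0,0,0],[0.6,0,0,0],[0.6,0,0,0]]]}}

```text
clock: 20.1
position: [0.4914, 0.0613, 0.0799]
eef_rot: [1.876, 2.516, -0.003]
wrist_force: [5.4, -12.6, -3.7]
finger_gap: 0.0195
```

```bash
cat > st2.py <<'E'
from h import *
F=[];P=[]
for i in range(6):
  f=grab_frame("wrist");s=observe();F.append(gy@s["wrist_force"][:2]);P.append(w2g(s["position"])[1])
print(np.round(F,2),np.mean(F).round(2),np.mean(P).round(2),s["clock"])
E
python3 st2.py
```

```text
[-12.57 -13.41 -13.45 -12.85 -13.67 -12.71] -13.11 -5.77 20.4
```

>>> {"method": "apply_moves", "body": {"commands": [[[0.2,0,0,0],[0.5,0,0,0],[0.5,0,0,0],[0.5,0,0,0]]]}}

```text
clock: 20.8
position: [0.4914, 0.0615, 0.08]
eef_rot: [1.876, 2.516, -0.003]
wrist_force: [5.1, -13.4, -3.2]
finger_gap: 0.0199
```

```bash
python3 st2.py
```

```text
[-13.62 -14.58 -15.86 -13.92 -14.48 -14.12] -14.43 -5.56 21.1
```

>>> {"method": "apply_moves", "body": {"commands": [[[0,0,0,0],[0,0,0,0],[0,0,0,0],[0,0,0,0],[0,0,0,0],[0,0,-25,0],[0,0,-60,0],[0,0,-100,0],[0,0,-115,0],[0,0,-115,0]]], "fingers": 60}}

```text
clock: 22.1
position: [0.4918, 0.0652, 0.1975]
eef_rot: [1.873, 2.519, 0.006]
wrist_force: [-0.2, 0.2, -0.2]
finger_gap: 0.0596
```

Run:
```python
from h import *
s=observe();print(s["position"],s["finger_gap"],s["clock"])
f=grab_frame("wrist");cv2.imwrite("pics/w15.png",cv2.resize(f["pixels"][0:300,200:440,::-1],(480,600)))
f=grab_frame("scene");cv2.imwrite("pics/s15.png",cv2.resize(f["pixels"][170:310,190:370,::-1],(720,560),interpolation=cv2.INTER_CUBIC))
```

```text
[0.49179417 0.06524809 0.19749872] 0.059621448432575025 22.1
```

View pics/w15.png

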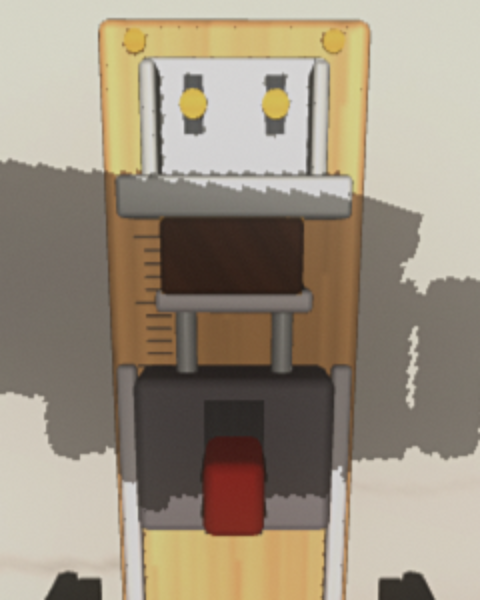

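View pics/s15.png

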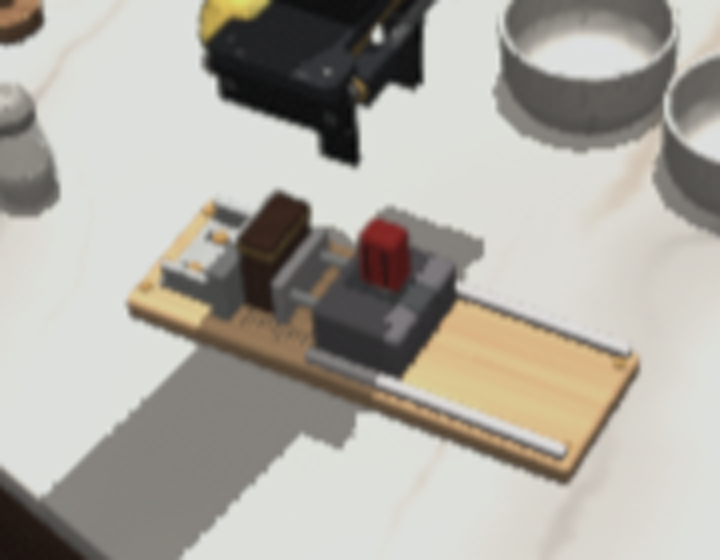

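Run:
```python
from h import *
f=grab_frame("wrist");p=f["pixels"].astype(int)
h=hsv(f);k=((h[...,0]<8)|(h[...,0]>172))&(h[...,1]>130)&(h[...,2]>85)
k[300:]=0
for c in comps(k,100):
  ys,xs=np.where(c);print(xs.min(),xs.max(),ys.min(),ys.max());a,b=ray(f,[[318,ys.max()+.5],[318,263.5]],[.101]);print('knob rear',w2g(a).round(1))
print([(r,p[r,280].max()) for r in range(255,272)],[(r,p[r,280].max()) for r in range(178,196)])
for r in (184,188,262,264): print(r,w2g(ray(f,[280,r],.055)[0]).round(1))
f1=cv2.imread('pics/w1.png')
print([(r,f1[r,285].max()) for r in range(238,254)],[(r,f1[r,285].max()) for r in range(160,175)])
```

```text
305 334 233 269
knob rear [  0.2 -14.3]
[(255, np.int64(73)), (256, np.int64(74)), (257, np.int64(119)), (258, np.int64(129)), (259, np.int64(127)), (260, np.int64(127)), (261, np.int64(127)), (262, np.int64(127)), (263, np.int64(125)), (264, np.int64(112)), (265, np.int64(99)), (266, np.int64(149)), (267, np.int64(204)), (268, np.int64(212)), (269, np.int64(211)), (270, np.int64(209)), (271, np.int64(210))] [(178, np.int64(133)), (179, np.int64(148)), (180, np.int64(147)), (181, np.int64(147)), (182, np.int64(124)), (183, np.int64(66)), (184, np.int64(40)), (185, np.int64(42)), (186, np.int64(42)), (187, np.int64(43)), (188, np.int64(43)), (189, np.int64(47)), (190, np.int64(51)), (191, np.int64(56)), (192, np.int64(60)), (193, np.int64(63)), (194, np.int64(69)), (195, np.int64(70))]
184 [-27.1  33. ]
188 [-27.2  30.1]
262 [-28.6 -26.1]
264 [-28.7 -27.7]
[(238, np.uint8(71)), (239, np.uint8(71)), (240, np.uint8(73)), (241, np.uint8(73)), (242, np.uint8(72)), (243, np.uint8(72)), (244, np.uint8(71)), (245, np.uint8(62)), (246, np.uint8(73)), (247, np.uint8(189)), (248, np.uint8(210)), (249, np.uint8(205)), (250, np.uint8(206)), (251, np.uint8(204)), (252, np.uint8(206)), (253, np.uint8(206))] [(160, np.uint8(139)), (161, np.uint8(139)), (162, np.uint8(80)), (163, np.uint8(121)), (164, np.uint8(87)), (165, np.uint8(45)), (166, np.uint8(40)), (167, np.uint8(39)), (168, np.uint8(39)), (169, np.uint8(44)), (170, np.uint8(49)), (171, np.uint8(58)), (172, np.uint8(61)), (173, np.uint8(64)), (174, np.uint8(66))]
```

Run:
```python
from cell import *
print(sign_off())
```

```text
the job is handed in; nothing more can be done
None
```

The slicing guide is set to the dark spacer and handed in at about 22 s. No verdict was reported.

I pulled the stop back about 38 mm by the red knob. Then I stood the small dark spacer against the fence, let go of it and lifted clear. I brought the stop up in steps of about 0.5 mm, let go of the knob and raised the arm.

**Last checks:**
- **Spacer:** the pictures show it upright, square across the gap, near the middle line, and held between the fence and the shoe.
- **Nip:** the push force rose from a drag of about 9.4 N to about 14.4 N, so the nip is about 5 N. Readings scattered by about 1 N, and the nip could not be measured again after I let go.
- **Knob:** in the pictures it moved about 9 mm forward in its slot relative to the stop. That matches its front end (10 mm) to within the roughly 1 mm camera error, if it started at the very back of the slot. The last movement was towards the fence.
- **Other items:** I did not touch the salt shaker, garlic or lemon.

**Disagreement:** the wrist and top cameras differed by 2 to 5 mm along the guide. I therefore found the contact with the fence and with the shoe by force and measured arm movement, not by the pictures.

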